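Ready the dowel-drilling jig

ROBOT

A 6-joint arm with a two-finger parallel gripper is mounted at the origin on the work surface. World frame = base frame: x ahead of the robot, y to its left, z up, the work surface at z = 0. Lengths are in m, angles in degrees, forces in N, time in s.
With the tool pointing down it reaches from about 0.25 to 0.775 m from the base axis. Payload 8.9 kg.
Tool frame: the origin (TCP) lies midway between the tips of the shut fingers; the grasp point (between the pads) lies 19 mm behind it (grip_point_offset is the distance from the TCP to the grasp point, in m); z points along the fingers, y is the line along which they close (so a half turn about z gives the same grasp; the last joint's range is limited). The gripper opens to 85 mm and grips with 20 to 120 N. Pads are 22 mm wide; open, the fingers measure 114 mm over their backs; the gripper's body (76 mm by 85 mm) begins 54 mm behind the grasp point. The pads swing forward as they close: fully open they stand 13 mm farther back than shut.
Start: joints at [55.331, 16.656, -8.789, 64.555, 0, 82.019], TCP at [0.236, 0.469, 0.207] pointing down, gripper open.
Joint ranges: [-144.48, 144.48], [-52.06, 99.96], [-74.48, 78.29], [-112.23, 115.85], [-86.99, 84.42], [-180, 180]. Speed limits (degrees/s): [127.2, 127.2, 159.86, 180, 180, 180].

INTERFACE

Orientations are given as a 3x3 rotation matrix whose columns are the frame's x, y, z axes.
In Python, from plant import sense, camera, camera_params, job_done, grip_point_offset gives the robot as it stands.
- The arm moves only by the tool step_arm, never from a script. Its argument "series" is a list of rows, each a list of 3 entries, a list of its own where there are three numbers: the shift along the tool's x, y, z in units of 30 mm (1.0 is 30 mm), then the turn about the tool's z in units of 6 degrees (1.0 is 6 degrees), then the opening in per cent of the stroke, from 0 (shut) to 100 (fully open). A call has 1 to 8 rows; each row is the pose to reach, as a shift and turn from the pose commanded when the call began, along the tool's axes at that moment; what a row does not reach only later rows make up. A row lasts 1/12 s, in which the tool goes at most 41.7 mm and 7.16 degrees, less where a joint would pass 70% of its speed; a pose out of reach is approached as far as the arm can. A call with a gripper value outside its range is refused whole. The fingers move at their own pace and stop on an object; "grip_force" is the grip in N (left out, the last holds). Time passes only in rows, so rows that repeat a pose let the fingers close. It gives the time, the measured TCP pose, the force, the opening and the grip force at its end, in the units of the state.
- sense(): the state, without advancing time (a new reading comes with each control period).
- camera(name): name is "scene" or "top" or "wrist"; returns the picture (400x640x3 uint8, blue, green, red); there is no depth.
- camera_params(name): a dict with "intrinsics" (3x3 intrinsics, pixels), "dist" ([k1, k2, p1, p2, k3] as OpenCV has them; the pictures are not rectified), "pose" (4x4, takes a point from camera to world coordinates). Camera axes: x right, y up, looking along -z (the intrinsics and any distortion apply to the point x, -y, -z); pixel columns grow to the right and rows downward; lengths in m; the calibration is good to about 2 mm. A picture is of the moment at which its call begins: read the wrist's pose just before it. camera_params takes no time and is no camera call; for the wrist camera it gives the pose at the moment of the call.
- job_done(): hands the job in; it is judged then, once.
The state is a dict: "t": time; "joints": joint angles; "qvel": joint speeds; "joint_torque": joint torques, N m; "ee_pos": TCP position; "eef_rot": TCP orientation; "ft_force": force on the tool from outside, world axes, zero at the start; "ft_torque": the same for the moment, N m; "grip_width": finger opening in m; "grip_force": force on a finger pad.
Only numpy, scipy, OpenCV 4.12 (cv2) and the standard library are available. Lean on these libraries where they do the work, as an engineer would, in place of code of your own. Each camera call takes 0.05 s, during which the arm holds its last target. There are 200 camera calls.

TASK

Get the dowel-drilling jig on the bench ready to drill, using only the outside of the fingers, without picking anything up. First push the loose dark wooden rail along its channel until its end is fully home against the steel end stop. Then push the sprung carriage forward by its red tab, past its stop pin, and let go so that it springs back and stays latched in the middle on the pin; leave the pin itself and the other things on the bench alone.

Things in the scene. Friction and masses are not known exactly. Their poses are not given: they have to be found in the camera images.
- jig: Fixed dowel-drilling jig on a plywood board, 18 mm thick. Origin: on the bench under the fittings; the board spans x -130 to 130, y -160 to 130 mm of its frame. Its x axis is the way the carriage is pushed, its y axis the way the rail is pushed; yaw within 20 degrees. Aluminium guide block under the carriage: x -125 to 15, y -28 to 22 mm, top at z = 51 mm.
- stop_face (a point): Centre of the face of the steel end stop that the rail's end must meet, at (45, 100, 33) mm in the jig's frame; the face looks along the jig's -y. The stop is 64 mm wide, its top 55 mm above the bench. Two wooden fences (10 mm wide, tops 30 mm above the bench) run from it back to y = -75 mm and form a 34 mm wide channel centred on x = 45 mm.
- rail: Loose chair-rail blank of dark wood, 30 x 180 x 30 mm (long along its y), about 0.12 kg (varies), lying in the jig's channel with 2 mm play on each side, on the board. Origin: centre of its underside. It starts 20 to 55 mm short of the end stop; a push of 1 to 2 N moves it.
- rail_tip (a point): Centre of the rail's end face nearest the end stop (its +y end), 15 mm above the rail's underside.
- rail_tail (a point): Centre of the rail's free end face (its -y end), the face to push on. It sticks out of the fences, over the open board; the space behind it is free.
- carriage (a joint): Carriage position along the jig's x (m): 0 = rear, where its spring holds it at the start; 0.065 = front limit. The spring pushes back with 3 N at the rear, 9.5 N at the front. Beyond about 0.037 the stop pin snaps in behind its shoulder; let go then, it returns to 0.035 (middle) and stays. Let go earlier, it returns to 0.
- push_tab (a point): Centre of the rear face of the carriage's upright red push tab, at (-105, -3, 83) mm in the jig's frame with the carriage at 0; moves with it. The face looks along the jig's -x. The tab is 12 mm thick, 44 mm wide (along the jig's y), from 63 to 103 mm above the bench. Behind it is only the guide block, its top 32 mm below this point.
- bush (a point): Centre of the top of the brass drill bush (20 mm across) on the front of the carriage, 72 mm above the bench; at the middle position it stands over the rail's centre line. The carriage is a grey plate 130 mm long (from the red tab's rear face to its front), 60 mm wide, 52 to 64 mm above the bench.
- stop_pin (a joint): The sprung steel stop pin, sliding by itself across the jig in the brass housing beside the carriage: 0 = held out, rubbing on the carriage's side; 0.008 = snapped in behind the carriage's shoulder (m). Not to be touched.
- pin_knob (a point): Outer end of the black knob (18 mm across) on the stop pin, 58 mm above the bench, beside the carriage on the jig's +y side, by the brass pin housing (jig x -35 to -5, y 38 to 64 mm, top 70 mm above the bench). Not to be touched.
- glue: Bystander: small yellow glue bottle with a red cap, 34 mm across, 70 mm tall, standing on a far corner of the jig board. Origin: centre of its underside.
- collar: Bystander: loose steel collar, 26 mm across, 12 mm tall, lying on the jig board beyond the far fence. Origin: centre of its underside.
- tin: Bystander: dark steel tin, 90 mm across, 110 mm tall, right of the jig. Origin: centre of its underside.
- driver: Bystander: screwdriver with a red handle, 200 mm long, lying beyond the jig. Origin: under its middle.
- mug: Bystander: blue mug, 80 mm across, 90 mm tall, left of the jig. Origin: centre of its underside.
- tray: Bystander: open cardboard tray 160 x 120 x 45 mm, left of the jig. Origin: centre of its underside.
- hammer: Bystander: hammer with a wooden handle, 260 mm long, lying right of the jig. Origin: under its middle.
Things that resemble listed ones, but are neither listed nor needed, are in the scene too. Of the things shaped like the rail, the wood one is meant.

How it is judged (in metres and radians):
On the way, in this order (a step that is already met when the one before it is completed fails the run):
1. the rail is pushed home against the end stop (y of rail_tip in the frame of jig above 0.096 m and z of rail in the frame of jig below 0.022 m and x of rail_tip in the frame of jig between 0.04 and 0.05 m and angle between the y axis of rail and the y axis of jig, either way round below 0.05 rad), for 0.2 s.
2. the carriage is pushed forward past its stop pin (value of joint carriage above 0.0355 m).
At the end, for the whole second after the job is handed in: The rail lies flat in its channel with its end within 4 mm of the end stop and at rest; the carriage is latched in the middle (joint between 0.031 and 0.0365 m) and at rest, with the stop pin snapped in by more than 5 mm (all of step 1 and value of joint carriage between 0.031 and 0.0365 m and value of joint stop_pin above 0.005 m and velocity of joint carriage between -0.005 and 0.005 m/s and linear speed of rail below 0.01 m/s); the robot touches nothing.
It fails at once if the rail is lifted off the board by more than 10 mm (z of rail in the frame of jig above 0.028 m).
It fails at once if the carriage is pushed by more than 15 mm while the rail is not home (more than 8 mm short) (value of joint carriage above 0.015 m and y of rail_tip in the frame of jig below 0.092 m).
It fails at once if the robot touches the stop pin with more than 1 N (contact force between any of the fingers, the arm and stop_pin above 1 N).
It fails at once if a bystander is moved by more than 20 mm (distance of any of glue, collar, tin, driver, mug, tray, hammer from where it was at the start of the episode above 0.02 m).
It also fails if it takes over 48 s, if anything falls off the work surface, if the arm or the gripper's body presses on something with over 40 N, if the wrist force passes 120 N, or if a joint passes its speed limit or range.

## Working session

There is one attempt and no reset: what is moved stays moved. The work goes in short steps, Python scripts to look and compute and a tool call to move; the robot and the scene stay as the last step left them, time stands still between calls to the robot, and variables do not carry over. Pictures are saved under pics/ and viewed, at most 10 in all, crops included, and the job is handed in when it is done.

Besides the shell and the picture viewer there is one more tool, called after ">>>" in YAML: its name, and indented under it one key for each argument. step_arm: Moves the arm, as the interface text tells. Its arguments: {"type":"object","properties":{"series":{"type":"array"},"grip_force":{"type":"number"}},"required":["series"]}

```bash
ls; mkdir -p pics; python3 - <<'E'
from plant import *
import cv2,numpy as np
for n in("top","scene"):
    cv2.imwrite(f"pics/{n}0.png",camera(n)); p=camera_params(n)
    print(n,np.round(p["intrinsics"],1).tolist(),p["dist"],np.round(p["pose"],3).tolist())
s=sense();print(s["t"],s["ee_pos"],np.round(s["eef_rot"],3).tolist(),grip_point_offset)
E
```

```text
pics
top [[443.8, 0.0, 323.8], [0.0, 443.8, 199.1], [0.0, 0.0, 1.0]] [-0.05404403  0.          0.          0.          0.        ] [[-0.019, 0.995, -0.1, 0.339], [-1.0, -0.018, 0.011, 0.011], [0.009, 0.1, 0.995, 1.535], [0.0, 0.0, 0.0, 1.0]]
scene [[374.3, 0.0, 325.5], [0.0, 374.3, 200.3], [0.0, 0.0, 1.0]] [0.00671701 0.         0.         0.         0.        ] [[0.554, -0.518, 0.652, 1.19], [0.832, 0.36, -0.421, -0.447], [-0.017, 0.776, 0.631, 0.742], [0.0, 0.0, 0.0, 1.0]]
0.1 [0.23556868 0.46874475 0.20651226] [[-0.893, 0.449, -0.001], [0.449, 0.893, -0.001], [0.0, -0.001, -1.0]] 0.0187
```

View pics/top0.png

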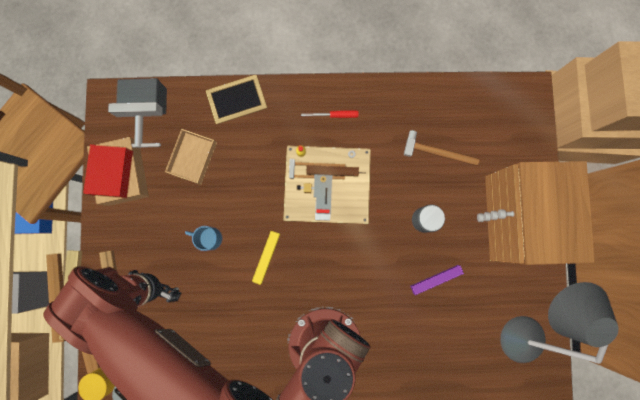

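View pics/scene0.png

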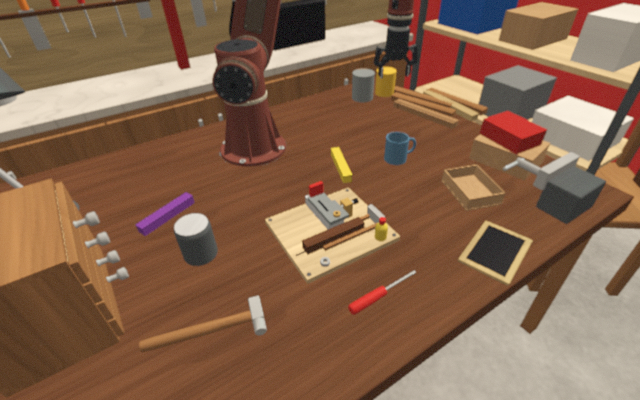

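Top view: jig board at about (285–370, 147–222), red tab at (322,213), end stop at (292,169). Rail candidates are the dark wood bar in the channel (333,171), the yellow bar (265,258) and the purple bar (437,280). I choose the dark wood one in the channel. For the tab, the other red things are the cap (300,150), the driver (345,114) and the box (107,172).

```bash
cat > h.py <<'E'
from plant import *
import cv2,numpy as np
def ray(p,uv):
    uv=np.asarray(uv,float).reshape(-1,1,2)
    n=cv2.undistortPoints(uv,p["intrinsics"],np.array(p["dist"],float)).reshape(-1,2)
    d=np.c_[n[:,0],-n[:,1],-np.ones(len(n))]
    P=np.array(p["pose"]);return P[:3,3],d@P[:3,:3].T
def onz(p,uv,z):
    o,d=ray(p,uv);return o+d*((z-o[2])/d[:,2])[:,None]
def pix(p,X):
    P=np.array(p["pose"]);c=(np.atleast_2d(X)-P[:3,3])@P[:3,:3];c=c*[1,-1,-1]
    return cv2.projectPoints(c,np.zeros(3),np.zeros(3),p["intrinsics"],np.array(p["dist"],float))[0].reshape(-1,2)
E
python3 - <<'E'
from h import *
im=cv2.imread("pics/top0.png");p=camera_params("top")
hsv=cv2.cvtColor(im,cv2.COLOR_BGR2HSV)
roi=np.zeros(im.shape[:2],np.uint8);roi[140:230,278:378]=255
m=((hsv[...,2]>140)).astype(np.uint8)*255&roi
m=cv2.morphologyEx(m,cv2.MORPH_OPEN,np.ones((3,3)))
c=max(cv2.findContours(m,0,1)[0],key=cv2.contourArea)
w=onz(p,c.reshape(-1,2),.018)[:,:2].astype(np.float32)
r=cv2.minAreaRect(w*1000);print(r,cv2.boxPoints(r).tolist())
cv2.imwrite("pics/crop.png",cv2.resize(im[140:230,278:378],None,fx=6,fy=6,interpolation=cv2.INTER_CUBIC))
red=(((hsv[...,0]<8)|(hsv[...,0]>172))&(hsv[...,1]>150)&(hsv[...,2]>100)).astype(np.uint8)*255&roi
for c in cv2.findContours(red,0,2)[0]:
    print(cv2.boundingRect(c),cv2.contourArea(c),onz(p,c.reshape(-1,2).mean(0),.1))
E
```

```text
((544.185546875, -17.375259399414062), (293.52264404296875, 264.6934509277344), 86.68887329101562) [[403.5831298828125, -156.24749755859375], [667.834716796875, -171.53564453125], [684.7879638671875, 121.49697875976562], [420.536376953125, 136.78512573242188]]
(317, 210, 12, 3) 21.5 [[0.44439167 0.003123   0.1       ]]
(299, 146, 4, 5) 8.5 [[0.6518459  0.06891125 0.1       ]]
```

View pics/crop.png

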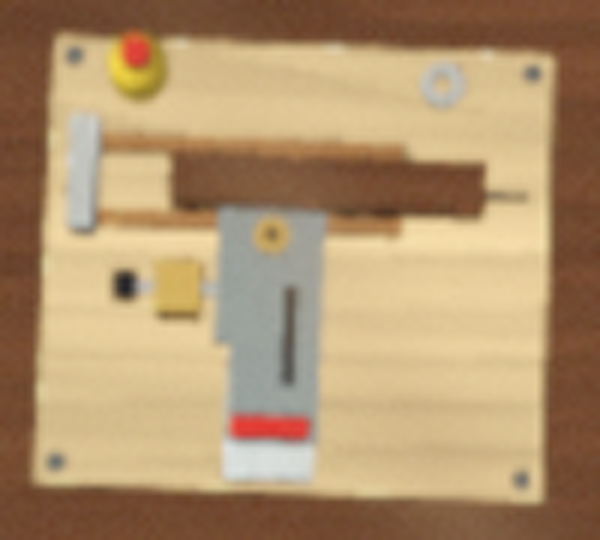

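The crop confirms it: dark rail from (172,180) to (485,190), a gap to the stop at (85,172), carriage with bush, red tab at (270,428), housing at (178,288) and black knob at (124,285). Next I work out the tail and the moves.

```bash
cat >> h.py <<'E'
yaw=np.radians(-3.31);Rj=np.array([[np.cos(yaw),-np.sin(yaw),0],[np.sin(yaw),np.cos(yaw),0],[0,0,1]])
Oj=np.array([.5442,-.0174,0])+Rj@[0,.015,0]
J=lambda X:(np.atleast_2d(X)-Oj)@Rj
W=lambda X:Oj+Rj@np.array(X,float)
def units(X,th=None):
    s=sense();R=np.array(s["eef_rot"]);print("units",np.round(R.T@(np.array(X)-s["ee_pos"])/.03,2))
E
python3 - <<'E'
from h import *
p=camera_params("top")
f=lambda u,v:(278+u/6-.4,140+v/6-.4)
print("rail tip,tail (top z .048)",np.round(J(onz(p,[f(172,180),f(485,190)],.048)),4))
print("stop face",np.round(J(onz(p,[f(99,172)],.055)),4),"bush",np.round(J(onz(p,[f(270,235)],.072)),4),"tab top rear",np.round(J(onz(p,[f(268,439)],.103)),4))
print(W([.045,-.175,0]));units(W([.045,-.175,.13]))
R=np.array(sense()["eef_rot"]);print(np.degrees(np.arctan2(R[1,1],R[0,1])))
E
```

```text
rail tip,tail (top z .048) [[ 0.0415  0.0571  0.048 ]
 [ 0.0429 -0.1199  0.048 ]]
stop face [[0.0432 0.0981 0.055 ]] bush [[0.0088 0.0006 0.072 ]] tab top rear [[-0.1067 -0.0026  0.103 ]]
[ 0.57988681 -0.1797313   0.        ]
units [-19.96 -14.16   2.56]
63.312399509747536
```

>>> step_arm:
  series:
    - [[-1, -0.7, 0], 0, 0]
    - [[-2, -1.4, 0], 0, 0]
    - [[-3, -2.1, 0], 0, 0]
    - [[-4, -2.8, 0], 0, 0]
    - [[-5, -3.5, 0], 0, 0]
    - [[-6, -4.2, 0], 0, 0]
    - [[-7, -4.9, 0], 0, 0]
    - [[-8, -5.6, 0], 0, 0]
  grip_force: 40

```text
t: 0.77
ee_pos: [0.375, 0.2095, 0.2069]
eef_rot: [[-0.894, 0.449, -0.0], [0.449, 0.894, -0.0], [0.0, -0.0, -1.0]]
ft_force: [0.8, 0.2, -0.1]
grip_width: -0.0001
grip_force: 0.0
```

>>> step_arm:
  series:
    - [[-1, -0.7, 0], 0, 0]
    - [[-2, -1.4, 0], 0, 0]
    - [[-3, -2.1, 0], 0, 0]
    - [[-4, -2.8, 0], 0, 0]
    - [[-5, -3.5, 0], 0, 0]
    - [[-6, -4.2, 0], 0, 0]
    - [[-7, -4.9, 0], 0, 0]
    - [[-8, -5.6, 0], 0, 0]

```text
t: 1.43
ee_pos: [0.5141, -0.0486, 0.2067]
eef_rot: [[-0.893, 0.449, -0.0], [0.449, 0.893, 0.0], [0.0, -0.0, -1.0]]
ft_force: [0.0, 0.0, -0.7]
grip_width: -0.0001
grip_force: 0.0
```

>>> step_arm:
  series:
    - [[-1, -0.7, 0], -1, 0]
    - [[-2, -1.4, 0], -2, 0]
    - [[-3, -2.1, 0], -3, 0]
    - [[-4, -2.9, 0], -3.9, 0]
    - [[-4, -2.9, 0], -3.9, 0]
    - [[-4, -2.9, 0], -3.9, 0]

```text
t: 1.93
ee_pos: [0.5819, -0.18, 0.2058]
eef_rot: [[-0.998, 0.06, -0.001], [0.06, 0.998, 0.001], [0.001, 0.001, -1.0]]
ft_force: [0.1, 0.2, 0.2]
grip_width: -0.0
grip_force: 0.0
```

```bash
sed -i 's/Rj@\[0,.015,0\]/Rj@[-.0015,.014,0]/' h.py; python3 - <<'E'
from h import *
s=sense();p=camera_params("wrist");im=camera("wrist");cv2.imwrite("pics/w1.png",im)
print(s["t"],s["ee_pos"],np.round(s["eef_rot"],3).tolist(),s["grip_width"],J(s["ee_pos"]),s["ft_force"])
print("tail pix pred",pix(p,[W([.045,-.12,.048]),W([.03,-.12,.048]),W([.06,-.12,.048]),W([.045,-.16,.018])]).round())
units(W([.045,-.16,.032]))
E
```

```text
1.9333 [ 0.58188361 -0.18003788  0.20579349] [[-0.998, 0.06, -0.001], [0.06, 0.998, 0.001], [0.001, 0.001, -1.0]] -1.4338094838580984e-05 [[ 0.04851117 -0.17419077  0.20579349]] [0.13634904 0.18174327 0.16254304]
tail pix pred [[366. 177.]
 [366. 164.]
 [365. 189.]
 [331. 172.]]
units [0.09 0.42 5.8 ]
```

View pics/w1.png

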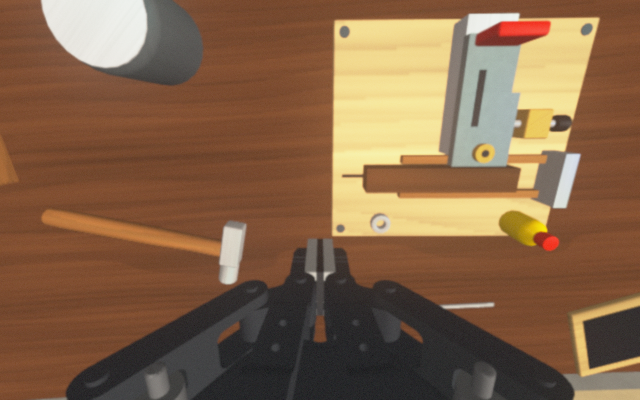

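The rail's tail edge shows at (366,179), predicted at (366,177), so the fit is good. The space behind it is clear, so I descend there.

>>> step_arm:
  series:
    - [[0.05, 0.2, 1.2], 0, 0]
    - [[0.1, 0.4, 2.4], 0, 0]
    - [[0.1, 0.4, 3.6], 0, 0]
    - [[0.1, 0.4, 4.6], 0, 0]
    - [[0.1, 0.4, 5.3], 0, 0]
    - [[0.1, 0.4, 5.8], 0, 0]
    - [[0.1, 0.4, 5.8], 0, 0]

```text
t: 2.57
ee_pos: [0.5767, -0.1637, 0.0301]
eef_rot: [[-0.998, 0.057, -0.005], [0.057, 0.998, 0.002], [0.005, 0.002, -1.0]]
ft_force: [0.4, 0.3, -0.5]
grip_width: 0.0
grip_force: 0.0
```

>>> step_arm:
  series:
    - [[0, 0.2, 0], 0, 0]
    - [[0, 0.4, 0], 0, 0]
    - [[0, 0.6, 0], 0, 0]
    - [[0, 0.8, 0], 0, 0]
    - [[0, 0.9, 0], 0, 0]
    - [[0, 1.0, 0], 0, 0]
    - [[0, 1.1, 0], 0, 0]
    - [[0, 1.2, 0], 0, 0]

```text
t: 3.23
ee_pos: [0.5817, -0.13, 0.0332]
eef_rot: [[-0.998, 0.057, 0.0], [0.057, 0.998, -0.0], [-0.0, -0.0, -1.0]]
ft_force: [0.5, -0.9, 1.6]
grip_width: -0.0004
grip_force: 0.0
```

```bash
python3 - <<'E'
from h import *
s=sense();print(s["t"],J(s["ee_pos"]),s["ft_force"]);units(W([.045,-.0945,.032]))
E
```

```text
3.2333 [[ 0.04548874 -0.12428126  0.03315261]] [ 0.4662648  -0.93286696  1.60024487]
units [0.02 0.99 0.04]
```

>>> step_arm:
  series:
    - [[0, 0.1, 0], 0, 0]
    - [[0, 0.2, 0], 0, 0]
    - [[0, 0.3, 0], 0, 0]
    - [[0, 0.4, 0], 0, 0]
    - [[0, 0.5, 0], 0, 0]
    - [[0, 0.6, 0], 0, 0]
    - [[0, 0.65, 0], 0, 0]
    - [[0, 0.7, 0], 0, 0]

```text
t: 3.9
ee_pos: [0.5828, -0.1091, 0.033]
eef_rot: [[-0.998, 0.057, -0.0], [0.057, 0.998, -0.0], [0.0, -0.0, -1.0]]
ft_force: [-0.1, -0.2, 1.2]
grip_width: 0.0
grip_force: 0.0
```

>>> step_arm:
  series:
    - [[0, 0.05, 0], 0, 0]
    - [[0, 0.1, 0], 0, 0]
    - [[0, 0.15, 0], 0, 0]
    - [[0, 0.2, 0], 0, 0]
    - [[0, 0.2, 0], 0, 0]

```text
t: 4.32
ee_pos: [0.5832, -0.103, 0.033]
eef_rot: [[-0.998, 0.057, -0.0], [0.057, 0.998, 0.0], [0.0, 0.0, -1.0]]
ft_force: [-0.3, -0.2, -0.9]
grip_width: 0.0001
grip_force: 0.0
```

```bash
python3 - <<'E'
from h import *
s=sense();print(s["t"],J(s["ee_pos"]),s["ft_force"]);p=camera_params("wrist");im=camera("wrist");cv2.imwrite("pics/w2.png",im)
E
```

```text
4.3167 [[ 0.04535992 -0.09722804  0.03299904]] [-0.32030423 -0.16919401 -0.93014123]
```

View pics/w2.png

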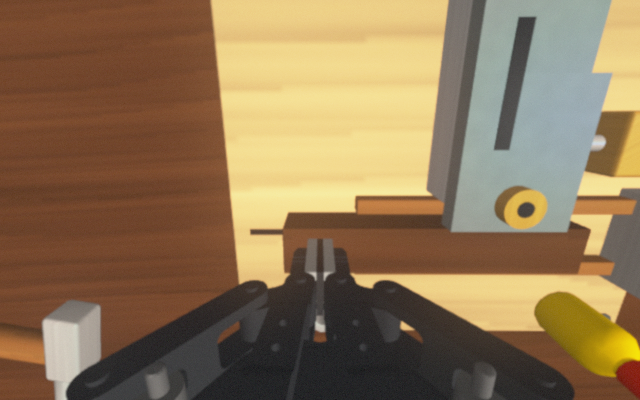

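```bash
python3 - <<'E'
from h import *
p=camera_params("wrist");s=sense()
print("cam",J(np.array(p["pose"])[:3,3]),"TCP pix",pix(p,[s["ee_pos"]]))
print("rail corner edges z.048/.018",J(onz(p,[(287,213),(285,272),(588,228),(583,272)],.048)).round(4).tolist(),"stop",J(onz(p,[(628,190)],.055)),"bush",J(onz(p,[(523,208)],.072)))
print("board edge", J(onz(p,[(212,10),(238,280)],.018)).round(3).tolist(),"fence end",J(onz(p,[(357,197),(357,213)],.03)).round(4))
t=camera("top");cv2.imwrite("pics/t2.png",cv2.resize(t[140:230,278:378],None,fx=6,fy=6,interpolation=2))
E
```

```text
cam [[-0.02990628 -0.09821461  0.20052153]] TCP pix [[320.56930471 234.47191415]]
rail corner edges z.048/.018 [[0.0252, -0.1169, 0.048], [0.0639, -0.1194, 0.048], [0.0342, 0.0581, 0.048], [0.0633, 0.0632, 0.048]] stop [[0.00944583 0.06554518 0.055     ]] bush [[ 0.01382417 -0.0001708   0.072     ]]
board edge [[-0.085, -0.158, 0.018], [0.089, -0.159, 0.018]] fence end [[ 0.0209 -0.0743  0.03  ]
 [ 0.0316 -0.0739  0.03  ]]
```

View pics/t2.png

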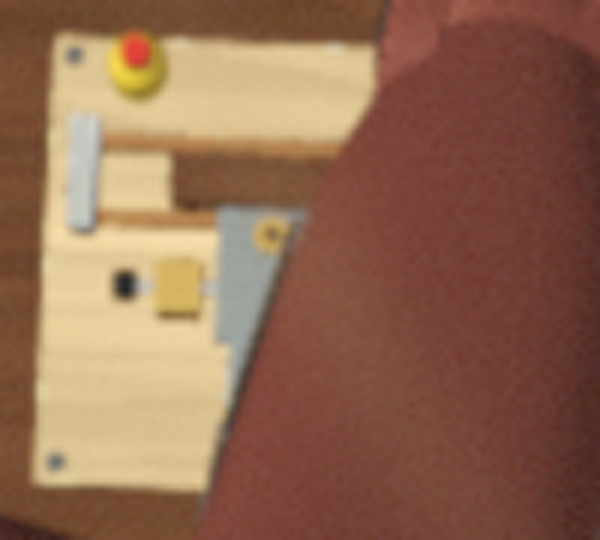

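```bash
python3 - <<'E'
from h import *
t=camera("scene");p=camera_params("scene");s=sense();print(pix(p,[s["ee_pos"],W([.045,-.12,.033]),W([.045,.06,.033])]).round(1))
cv2.imwrite("pics/s2.png",cv2.resize(t[150:290,250:410],None,fx=4.2,fy=4.2,interpolation=2))
E
```

```text
[[311.  242.5]
 [303.4 245.6]
 [360.3 221.5]]
```

View pics/s2.png

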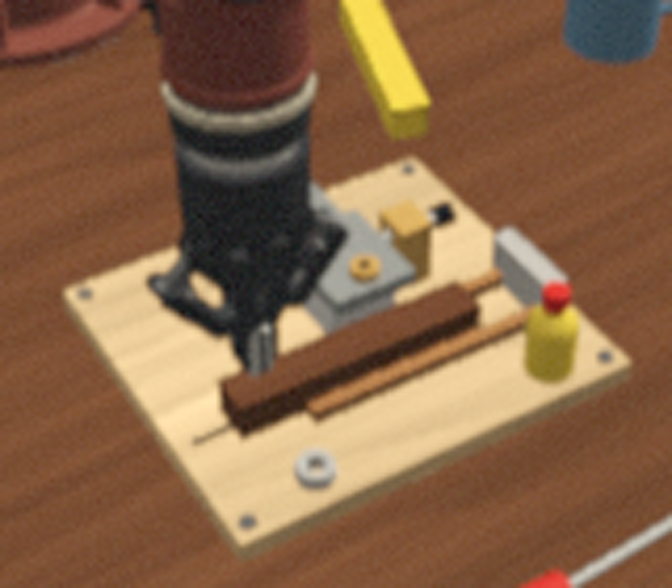

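```bash
python3 - <<'E'
from h import *
def tri(pa,a,pb,b):
    o1,d1=ray(pa,a);o2,d2=ray(pb,b);d1=d1[0];d2=d2[0]
    t=np.linalg.lstsq(np.c_[d1,-d2],o2-o1,rcond=None)[0]
    A=o1+t[0]*d1;B=o2+t[1]*d2;return J((A+B)/2).round(4),np.linalg.norm(A-B).round(4)
w=camera_params("wrist");s=camera_params("scene")
c=lambda u,v:(250+u/4.2-.4,150+v/4.2-.4)
print("tip",tri(w,(320,240),s,c(260,372)))
print("rail tail near top",tri(w,(287,213),s,c(222,378)),tri(w,(287,232),s,c(222,378)))
print("rail tail far top",tri(w,(284,272),s,c(243,405)))
print("rail tip near top",tri(w,(573,222),s,c(458,284)),"far",tri(w,(583,272),s,c(480,300)))
print("bush",tri(w,(523,208),s,c(365,265)))
print(s and J(sense()["ee_pos"]))
E
```

```text
tip (array([[ 0.0436, -0.0964,  0.0464]]), np.float64(0.0033))
rail tail near top (array([[ 0.0291, -0.1163,  0.0394]]), np.float64(0.0038)) (array([[ 0.0372, -0.1177,  0.0475]]), np.float64(0.0004))
rail tail far top (array([[ 0.0644, -0.119 ,  0.048 ]]), np.float64(0.0024))
rail tip near top (array([[0.0344, 0.06  , 0.0387]]), np.float64(0.0039)) far (array([[0.0622, 0.0599, 0.0494]]), np.float64(0.0023))
bush (array([[0.0145, 0.0006, 0.0702]]), np.float64(0.0007))
[[ 0.04539739 -0.0975229   0.03300555]]
```

The rail has not moved. The scene and wrist rays put the fingertip at z ≈ 0.046, on the rail's top edge, and the rail centre about 4 mm further along +x than assumed. I back off, then feel downward behind the tail to find the true tip height.

>>> step_arm:
  series:
    - [[0, 0, -0.3], 0, 0]
    - [[0, -0.6, -0.5], 0, 0]
    - [[-0.1, -1.4, -0.5], 0, 0]
    - [[-0.15, -2.2, -0.5], 0, 0]
    - [[-0.15, -2.2, -0.5], 0, 0]
    - [[-0.15, -2.2, 0], 0, 0]
    - [[-0.15, -2.2, 0], 0, 0]
    - [[-0.15, -2.2, 0], 0, 0]

```text
t: 5.13
ee_pos: [0.5832, -0.169, 0.0329]
eef_rot: [[-0.998, 0.057, -0.001], [0.057, 0.998, 0.001], [0.001, 0.001, -1.0]]
ft_force: [0.1, -0.1, 0.4]
grip_width: -0.0003
grip_force: 0.0
```

>>> step_arm:
  series:
    - [[0, 0, 0.1], 0, 0]
    - [[0, 0, 0.2], 0, 0]
    - [[0, 0, 0.2], 0, 0]
    - [[0, 0, 0.2], 0, 0]

```text
t: 5.47
ee_pos: [0.5839, -0.1692, 0.0271]
eef_rot: [[-0.998, 0.057, -0.0], [0.057, 0.998, 0.0], [0.0, 0.0, -1.0]]
ft_force: [-0.8, 0.2, -0.1]
grip_width: -0.0003
grip_force: 0.0
```

```bash
python3 - <<'E'
from h import *
s=sense();print(s["t"],J(s["ee_pos"]),s["ft_force"],s["grip_width"],np.round(s["joint_torque"],2))
w=camera_params("wrist");sp=camera_params("scene")
cv2.imwrite("pics/w3.png",camera("wrist"));t=camera("scene")
print(pix(sp,[s["ee_pos"]]))
a=cv2.resize(t[170:270,270:390],None,fx=6,fy=6,interpolation=2);cv2.imwrite("pics/s3.png",a)
E
```

```text
5.4667 [[ 0.04990586 -0.16324626  0.02708615]] [-0.77313596  0.23784    -0.12759102] -0.00029293308005878647 [ 0.000e+00 -6.810e+01  2.811e+01 -4.000e-02 -0.000e+00  0.000e+00]
[[289.56531912 254.7608068 ]]
```

View pics/s3.png

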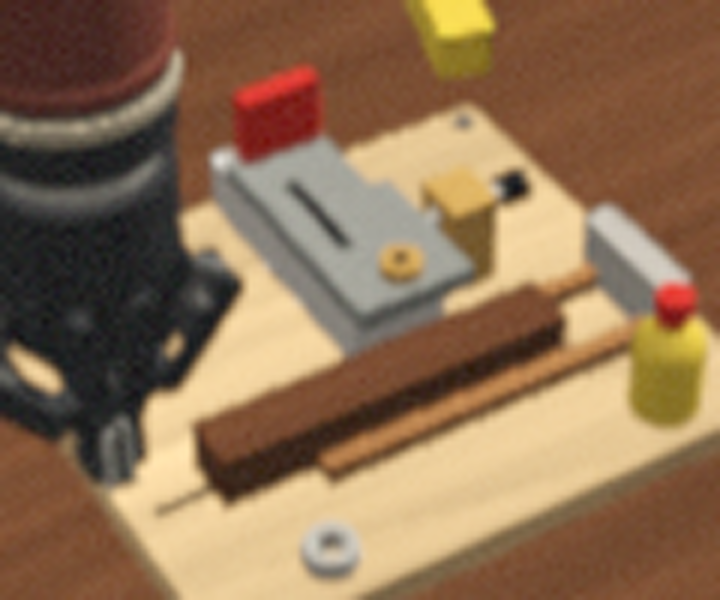

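The fingertip shows at about (289,250), while the reported TCP projects to (289.6,254.8). So the real tip stands about 13 mm above the reported TCP. I lower by a further 10 mm, watching the force.

>>> step_arm:
  series:
    - [[0, 0, 0.1], 0, 0]
    - [[0, 0, 0.2], 0, 0]
    - [[0, 0, 0.25], 0, 0]
    - [[0, 0, 0.25], 0, 0]

```text
t: 5.9
ee_pos: [0.5835, -0.1693, 0.0189]
eef_rot: [[-0.998, 0.057, -0.001], [0.057, 0.998, 0.0], [0.001, 0.0, -1.0]]
ft_force: [-0.4, 1.0, 1.1]
grip_width: -0.0002
grip_force: 0.0
```

>>> step_arm:
  series:
    - [[0, 0, 0.05], 0, 0]
    - [[0, 0, 0.1], 0, 0]
    - [[0, 0, 0.1], 0, 0]

```text
t: 6.15
ee_pos: [0.5837, -0.1694, 0.0162]
eef_rot: [[-0.998, 0.057, -0.0], [0.057, 0.998, 0.0], [0.0, 0.0, -1.0]]
ft_force: [0.1, 0.2, -0.0]
grip_width: 0.0003
grip_force: 0.0
```

No contact with the reported TCP below the board's top, so the offset is confirmed and the tip is near z = 0.03. Now I push.

>>> step_arm:
  series:
    - [[0, 0.25, 0], 0, 0]
    - [[0, 0.5, 0], 0, 0]
    - [[0, 0.7, 0], 0, 0]
    - [[0, 0.9, 0], 0, 0]
    - [[0, 1.05, 0], 0, 0]
    - [[0, 1.2, 0], 0, 0]
    - [[0, 1.3, 0], 0, 0]
    - [[0, 1.4, 0], 0, 0]

```text
t: 6.82
ee_pos: [0.5864, -0.1273, 0.0166]
eef_rot: [[-0.998, 0.057, 0.0], [0.057, 0.998, -0.0], [-0.0, -0.0, -1.0]]
ft_force: [0.3, -1.6, -0.0]
grip_width: -0.0001
grip_force: 0.4
```

>>> step_arm:
  series:
    - [[0, 0.1, 0], 0, 0]
    - [[0, 0.2, 0], 0, 0]
    - [[0, 0.3, 0], 0, 0]
    - [[0, 0.4, 0], 0, 0]
    - [[0, 0.5, 0], 0, 0]
    - [[0, 0.6, 0], 0, 0]
    - [[0, 0.7, 0], 0, 0]
    - [[0, 0.75, 0], 0, 0]

```text
t: 7.48
ee_pos: [0.5876, -0.1046, 0.0165]
eef_rot: [[-0.998, 0.057, -0.0], [0.057, 0.998, 0.0], [0.0, 0.0, -1.0]]
ft_force: [-0.1, -1.7, 0.8]
grip_width: -0.0003
grip_force: 0.6
```

```bash
python3 - <<'E'
from h import *
s=sense();print(s["t"],J(s["ee_pos"]),s["ft_force"])
cv2.imwrite("pics/s4.png",cv2.resize(camera("scene")[170:270,270:390],None,fx=6,fy=6,interpolation=2))
E
```

```text
7.4833 [[ 0.04987813 -0.09856002  0.01651416]] [-0.06278065 -1.65841831  0.84868562]
```

Now pushing at a steady 1.6 N. I continue in small steps until the force rises at the stop.

>>> step_arm:
  series:
    - [[0, 0.05, 0], 0, 0]
    - [[0, 0.1, 0], 0, 0]
    - [[0, 0.15, 0], 0, 0]
    - [[0, 0.2, 0], 0, 0]
    - [[0, 0.2, 0], 0, 0]

```text
t: 7.95
ee_pos: [0.588, -0.0988, 0.0165]
eef_rot: [[-0.998, 0.057, 0.0], [0.057, 0.998, 0.0], [-0.0, 0.0, -1.0]]
ft_force: [0.2, -0.6, 0.4]
grip_width: 0.0001
grip_force: 0.3
```

>>> step_arm:
  series:
    - [[0, 0.05, 0], 0, 0]
    - [[0, 0.1, 0], 0, 0]
    - [[0, 0.1, 0], 0, 0]

```text
t: 8.2
ee_pos: [0.5881, -0.0964, 0.0165]
eef_rot: [[-0.998, 0.058, -0.0], [0.058, 0.998, -0.001], [0.0, -0.001, -1.0]]
ft_force: [-0.6, -2.5, 0.2]
grip_width: 0.0002
grip_force: 1.5
```

>>> step_arm:
  series:
    - [[0, 0.05, 0], 0, 0]
    - [[0, 0.1, 0], 0, 0]
    - [[0, 0.1, 0], 0, 0]

```text
t: 8.45
ee_pos: [0.589, -0.0939, 0.0172]
eef_rot: [[-0.998, 0.058, 0.001], [0.058, 0.998, -0.002], [-0.001, -0.002, -1.0]]
ft_force: [-0.5, -4.6, 4.9]
grip_width: -0.0
grip_force: 2.4
```

>>> step_arm:
  series:
    - [[0, 0.05, 0], 0, 0]
    - [[0, 0.1, 0], 0, 0]
    - [[0, 0.1, 0], 0, 0]

```text
t: 8.7
ee_pos: [0.5892, -0.0914, 0.0173]
eef_rot: [[-0.998, 0.058, 0.001], [0.058, 0.998, -0.003], [-0.002, -0.003, -1.0]]
ft_force: [-0.7, -7.5, 4.4]
grip_width: 0.0002
grip_force: 5.3
```

Force has risen to 7.5 N, so the rail looks home. I check for the gap.

```bash
python3 - <<'E'
from h import *
s=sense();print(s["t"],J(s["ee_pos"]),s["ft_force"])
a=cv2.resize(camera("scene")[190:250,320:400],None,fx=7,fy=7,interpolation=2)
b=cv2.resize(camera("top")[150:190,285:365],None,fx=7,fy=7,interpolation=2);cv2.imwrite("pics/v5.png",cv2.resize(np.vstack([a,b]),None,fx=.85,fy=.85))
E
```

```text
8.7 [[ 0.05071228 -0.08525324  0.0172742 ]] [-0.65846445 -7.54293037  4.44416404]
```

View pics/v5.png

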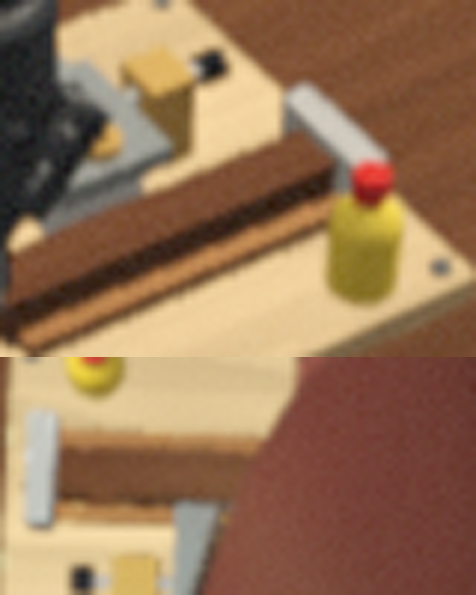

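The rail's end meets the steel stop with no gap in either view (scene crop (330,175), top crop (58,470)). I back off, lift, and move behind the red tab.

>>> step_arm:
  series:
    - [[0, -0.4, 0], 0, 0]
    - [[0, -1, 0], 0, 0]
    - [[0, -1, -1.2], 0, 0]
    - [[0, -1, -2.5], 0, 0]
    - [[0, -1, -3.8], 0, 0]
    - [[0, -1, -4.8], 0, 0]
    - [[0, -1, -4.8], 0, 0]

```text
t: 9.38
ee_pos: [0.59, -0.1211, 0.1671]
eef_rot: [[-0.998, 0.057, 0.009], [0.057, 0.998, -0.002], [-0.009, -0.002, -1.0]]
ft_force: [2.2, 0.5, -0.2]
grip_width: -0.0001
grip_force: 0.0
```

>>> step_arm:
  series:
    - [[1, 0.55, 0], 0, 0]
    - [[2, 1.1, 0], 0, 0]
    - [[3, 1.65, 0], 0, 0]
    - [[4, 2.2, 0], 0, 0]
    - [[5, 2.75, 0], 0, 0]
    - [[6, 3.3, 0], 0, 0]
    - [[6.8, 3.7, 0], 0, 0]
    - [[6.8, 3.7, 0], 0, 0]

```text
t: 10.05
ee_pos: [0.3845, 0.0048, 0.16]
eef_rot: [[-0.998, 0.056, -0.004], [0.056, 0.998, 0.002], [0.004, 0.002, -1.0]]
ft_force: [-0.0, -1.2, -0.2]
grip_width: 0.0003
grip_force: 0.0
```

```bash
python3 - <<'E'
from h import *
s=sense();print(s["t"],J(s["ee_pos"]),s["ft_force"]);units(W([-.155,-.003,.057]))
w=camera_params("wrist");im=camera("wrist");h=cv2.cvtColor(im,cv2.COLOR_BGR2HSV)
m=(((h[...,0]<8)|(h[...,0]>172))&(h[...,1]>150)&(h[...,2]>90)).astype(np.uint8)*255
for c in cv2.findContours(m,0,2)[0]:
    if cv2.contourArea(c)>150: r=cv2.boundingRect(c);print(r,J(onz(w,[(r[0],r[1]),(r[0]+r[2],r[1])],.103)).round(4).tolist(),J(onz(w,[(r[0],r[1]+r[3]),(r[0]+r[2],r[1]+r[3])],.064)).round(4).tolist())
cv2.imwrite("pics/w6.png",im)
E
```

```text
10.05 [[-0.15926788 -0.00101179  0.16004644]] [-0.01702529 -1.17176728 -0.16787734]
units [-0.15 -0.07  3.43]
```

View pics/w6.png

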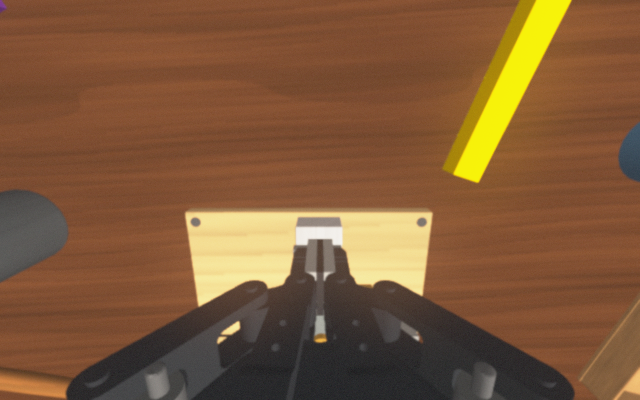

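The fingers are centred in y on the guide block's rear end at (319,232), with the tab hidden under the gripper. I descend, then push forward (−x tool), starting the contact gently.

>>> step_arm:
  series:
    - [[0, 0, 1], 0, 0]
    - [[0, 0, 2], 0, 0]
    - [[0, 0, 3], 0, 0]
    - [[0, 0, 3.4], 0, 0]
    - [[0, 0, 3.4], 0, 0]
    - [[0, 0, 3.4], 0, 0]

```text
t: 10.6
ee_pos: [0.3898, 0.0022, 0.0583]
eef_rot: [[-0.998, 0.058, -0.001], [0.058, 0.998, 0.0], [0.001, 0.0, -1.0]]
ft_force: [-0.4, -0.3, 0.8]
grip_width: -0.0
grip_force: 0.0
```

>>> step_arm:
  series:
    - [[-0.3, 0, 0], 0, 0]
    - [[-0.6, 0, 0], 0, 0]
    - [[-0.9, 0, 0], 0, 0]
    - [[-1.2, 0, 0], 0, 0]
    - [[-1.4, 0, 0], 0, 0]
    - [[-1.6, 0, 0], 0, 0]
    - [[-1.8, 0, 0], 0, 0]
    - [[-1.8, 0, 0], 0, 0]

```text
t: 11.27
ee_pos: [0.4433, -0.0005, 0.0582]
eef_rot: [[-0.998, 0.057, -0.002], [0.057, 0.998, 0.0], [0.002, 0.0, -1.0]]
ft_force: [-2.8, 0.0, 1.7]
grip_width: -0.0001
grip_force: 1.3
```

```bash
python3 - <<'E'
from h import *
s=sense();print(s["t"],J(s["ee_pos"]),s["ft_force"])
E
```

```text
11.2667 [[-0.10016651 -0.00296827  0.05824894]] [-2.78718434  0.0490407   1.66315014]
```

>>> step_arm:
  series:
    - [[-0.2, 0, 0], 0, 0]
    - [[-0.4, 0, 0], 0, 0]
    - [[-0.6, 0, 0], 0, 0]
    - [[-0.8, 0, 0], 0, 0]
    - [[-1.0, 0, 0], 0, 0]
    - [[-1.2, 0, 0], 0, 0]
    - [[-1.2, 0, 0], 0, 0]

```text
t: 11.85
ee_pos: [0.4782, -0.0024, 0.0581]
eef_rot: [[-0.998, 0.057, -0.003], [0.057, 0.998, 0.0], [0.003, 0.0, -1.0]]
ft_force: [-7.7, 0.1, 4.8]
grip_width: -0.0
grip_force: 3.6
```

```bash
python3 - <<'E'
from h import *
s=sense();print(s["t"],J(s["ee_pos"]),s["ft_force"])
p=camera_params("scene");print("bush pred at c=.035,.04,.045,.05:",pix(p,[W([.014+c,-.002,.072]) for c in(.035,.04,.045,.05)]).round(1).tolist())
a=cv2.resize(camera("scene")[170:250,290:400],None,fx=7,fy=7,interpolation=2);cv2.imwrite("pics/v7.png",a)
E
```

```text
11.85 [[-0.06524948 -0.00286568  0.05805509]] [-7.66643546  0.0506963   4.81546764]
bush pred at c=.035,.04,.045,.05: [[342.6, 219.7], [343.6, 220.8], [344.6, 221.8], [345.6, 222.9]]
```

Ten pictures viewed, so from here I measure the bush numerically.

```bash
cat > b.py <<'E'
from h import *
p=camera_params("scene")
def bush(im):
    h=cv2.cvtColor(im,cv2.COLOR_BGR2HSV)
    m=((h[...,0]>14)&(h[...,0]<30)&(h[...,1]>125)&(h[...,2]>90)).astype(np.uint8)
    m[:,:325]=0;m[:,400:]=0;m[:190]=0;m[250:]=0
    n,_,st,ce=cv2.connectedComponentsWithStats(m)
    return [(st[i].tolist(),ce[i].round(1).tolist(),J(onz(p,[ce[i]],.072)).round(4).tolist()) for i in range(1,n) if st[i][4]>8]
E
python3 - <<'E'
from b import *
print(*bush(cv2.imread("pics/scene0.png")),sep="\n")
print("now",*bush(camera("scene")),sep="\n")
E
```

```text
([341, 198, 12, 19, 116], [347.2, 205.3], [[0.0052, 0.041, 0.072]])
([334, 212, 6, 5, 24], [336.4, 213.5], [[0.0193, -0.003, 0.072]])
([360, 216, 5, 5, 9], [362.4, 217.7], [[0.07, 0.0477, 0.072]])
([354, 222, 35, 19, 251], [378.3, 230.7], [[0.1326, 0.0538, 0.072]])
([349, 234, 7, 5, 16], [351.4, 235.8], [[0.1121, -0.0153, 0.072]])
now
([341, 198, 12, 17, 119], [347.3, 204.7], [[0.0032, 0.0427, 0.072]])
([343, 221, 6, 5, 26], [345.5, 223.2], [[0.0646, -0.0026, 0.072]])
([374, 222, 15, 19, 214], [380.6, 231.1], [[0.1367, 0.058, 0.072]])
([344, 227, 25, 12, 48], [357.8, 232.3], [[0.11, 0.0057, 0.072]])
([334, 238, 9, 5, 12], [338.2, 240.2], [[0.1079, -0.0524, 0.072]])
([328, 243, 8, 4, 11], [331.3, 244.3], [[0.1112, -0.0745, 0.072]])
```

The bush has moved 45 mm forward, past the pin. I back off now, then lift clear.

>>> step_arm:
  series:
    - [[0.15, 0, 0], 0, 0]
    - [[0.3, 0, 0], 0, 0]
    - [[0.5, 0, 0], 0, 0]
    - [[0.8, 0, 0], 0, 0]
    - [[1.2, 0, 0], 0, 0]
    - [[1.8, 0, 0], 0, 0]
    - [[2.4, 0, 0], 0, 0]
    - [[2.4, 0, 0], 0, 0]

```text
t: 12.62
ee_pos: [0.4038, 0.002, 0.0582]
eef_rot: [[-0.998, 0.057, -0.003], [0.057, 0.998, 0.0], [0.003, 0.0, -1.0]]
ft_force: [-0.2, 0.9, 0.3]
grip_width: -0.0001
grip_force: 0.0
```

>>> step_arm:
  series:
    - [[0.4, 0, -1], 0, 0]
    - [[0.4, 0, -2], 0, 0]
    - [[0.4, 0, -3], 0, 0]
    - [[0.4, 0, -4], 0, 0]
    - [[0.4, 0, -4], 0, 0]
    - [[0.4, 0, -4], 0, 0]

```text
t: 13.12
ee_pos: [0.3973, 0.0018, 0.1801]
eef_rot: [[-0.998, 0.057, 0.005], [0.057, 0.998, -0.001], [-0.005, -0.001, -1.0]]
ft_force: [-0.4, 0.3, 0.3]
grip_width: -0.0
grip_force: 0.0
```

```bash
python3 - <<'E'
from b import *
im=camera("scene");print("now",*bush(im)[:3],sep="\n");s=sense();print(s["t"],J(s["ee_pos"]),s["ft_force"],np.abs(s["qvel"]).max())
# rail end: dark-wood mask, farthest pixel toward the stop vs. the home picture
h=cv2.cvtColor(im,cv2.COLOR_BGR2HSV);q=W
c=[pix(p,[W([.049,y,.048])])[0].round().astype(int) for y in np.arange(.07,.116,.005)]
print([im[v,u].tolist() for u,v in c])
E
```

```text
now
([341, 198, 12, 17, 117], [347.4, 204.5], [[0.0028, 0.0432, 0.072]])
([341, 219, 6, 5, 26], [343.5, 221.0], [[0.0547, -0.0027, 0.072]])
([370, 223, 19, 18, 219], [380.4, 230.9], [[0.1359, 0.0578, 0.072]])
13.1667 [[-0.1474293  -0.00313654  0.17887025]] [-0.50965995 -0.26327859 -1.09922847] 1.81475365011535
[[50, 77, 125], [56, 83, 127], [47, 74, 122], [52, 82, 127], [55, 80, 125], [59, 81, 122], [103, 111, 123], [171, 182, 186], [189, 200, 208], [188, 199, 205]]
```

The bush is 35.4 mm forward of its start, so the carriage is latched in the middle. The rail's brown runs right up to the stop, and the arm is clear.

>>> step_arm:
  series:
    - [[0, 0, 0], 0, 0]
    - [[0, 0, 0], 0, 0]
    - [[0, 0, 0], 0, 0]
    - [[0, 0, 0], 0, 0]

```text
t: 13.5
ee_pos: [0.395, 0.0022, 0.1779]
eef_rot: [[-0.998, 0.057, -0.001], [0.057, 0.998, 0.0], [0.001, 0.0, -1.0]]
ft_force: [0.1, 0.9, 0.5]
grip_width: -0.0002
grip_force: 0.0
```

```bash
python3 -c "
from plant import *
print(job_done())"
```

```text
the job is handed in; nothing more can be done
None
```

The job is handed in at about 13.5 s, verdict not shown: by the cameras the rail is home against the stop, the carriage rests 35 mm forward (its latched middle position; the pin itself was not checked), and the arm is clear of everything.

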